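# Square a gauge block along the rail into the corner pocket

### The job

The flat steel gauge block lies loose on the black plate of the squaring jig. With the fingertips only, gently push it flat against the long rail near where it lies, then slide it along the rail, never letting it come away from the rail, until it sits fully home in the corner pocket against both rail and end stop. Do not lift, tip or squeeze it, leave the things round the jig where they are, and let go at the end.

Things in the scene. Friction and masses are not known exactly. Their poses are not given: they have to be found in the camera images.
- jig: Squaring jig, fixed to the worktop: black plate 104 x 190 x 8 mm carrying aluminium walls 6 mm high (plate top at z = 8 mm, wall tops at 14). Origin: centre of the plate's underside; jig x points away from the robot, y along the rail towards the pocket, z up. The jig may be turned up to 0.45 rad either way.
- rail (a point): Middle of the long rail's inner face (x = +34 mm in the jig's frame, half way up). The rail is 12 mm thick, runs along the jig's y from -88 to +88 mm on its far (+x) side and faces jig -x. Block, rail and plate slide on each other with friction about 0.6.
- cheek (a point): Mouth corner of the short cheek, half way up (x = 11, y = 52 mm in the jig's frame). The cheek is parallel to the rail, 10 mm thick, y = 52 to 70; with the rail it forms the pocket, 23 mm wide and closed at y = 70 by the inner face of the end stop (x = 1 to 34, 14 mm thick). A 45 degree lead-in runs from this corner outward to x = 1, y = 41.
- pocket (a point): Where the block's centre is when it is fully home in the corner pocket: x = 24, y = 55, z = 12.5 mm in the jig's frame (10 mm from the rail's face, 15 mm from the end stop's).
- block: Ground steel gauge block lying flat on the jig's plate, 30 x 20 mm and 9 mm thick, about 42 g, its top 17 mm above the worktop. Its own y axis runs along the 30 mm length; own z is level, along the 20 mm width; own x points up. Use block_mid for its centre. At the start it lies about 20 to 50 mm clear of its place at the rail, its length within about 0.5 rad of the rail's direction.
- block_mid (a point): Centre of the gauge block (4.5 mm under its top).
- vial: Bystander: slim vial with white cap, 20 mm across, 76 mm tall, standing behind the rail. Origin under its centre.
- jar: Bystander: open clear jar, 56 mm across, 42 mm tall, standing behind the rail. Origin under its centre.
- lid: Bystander: white screw lid, 50 mm across, 12 mm high, lying off the jig's -y end. Origin under its centre.
- spare: Bystander: another steel gauge block, 9 x 30 mm and 14 mm tall, on the worktop off the jig's +y end. Origin under its centre.
Mind the look-alikes: they are no part of the job. What is shaped like the block but brown or turquoise is not meant.

How it is judged:
On the way:
1. the block lies flat against the rail (within 2 mm and 0.08 rad), still well short of the pocket (at least 40 mm) (x of block_mid in the frame of jig above 0.022 m and y of block_mid in the frame of jig below 0.015 m and angle between the y axis of block and the y axis of jig, either way round below 0.08 rad), for 0.1 s.
At the end, for the whole second after the job is handed in: the block rests flat in the corner pocket, its centre within 3 mm of the home point and within 2 mm of its place at the rail, within 0.08 rad of the rail's direction, at rest (horizontal distance between block_mid and pocket below 0.003 m and x of block_mid in the frame of jig above 0.022 m and angle between the y axis of block and the y axis of jig, either way round below 0.08 rad and height (world z) of block_mid below 0.0145 m and linear speed of block below 0.01 m/s); the robot touches nothing.
It fails at once if the block is lifted or tipped (its centre rises 5 mm, or it tilts by 0.35 rad) (height (world z) of block_mid above 0.0175 m or angle between block's own x axis and vertical above 0.35 rad).
It fails at once if the block is more than 5 mm off the rail in the last 40 mm before its home (y of block_mid in the frame of jig above 0.015 m and x of block_mid in the frame of jig below 0.019 m).
It fails at once if the block is squeezed or pressed with more than 35 N (contact force between the fingers and block above 35 N).
It fails at once if a bystander is moved by more than 10 mm (distance of any of vial, jar, lid, spare from where it was at the start of the episode above 0.01 m).
It also fails if it takes over 48 s, if anything falls off the work surface, if the arm or the gripper's body presses on something with over 40 N, if the wrist force passes 120 N, or if a joint passes its speed limit or range.

### The arm

A 7-joint arm with a two-finger parallel gripper is mounted at the origin on a cart in front of the work surface, level with it; the furniture and walls round the work are solid. World frame = base frame: x ahead of the robot, y to its left, z up, the work surface at z = 0. Lengths are in m, angles in rad, forces in N, time in s.
With the tool pointing down it reaches from about 0.4 to 0.85 m from the base axis. Payload 10.4 kg.
Tool frame: the origin (TCP) lies on the centre line of the jaws, within the pads' length; the fingertips stand 8 mm ahead of it and the grasp point (between the pads) lies 11 mm behind it (r.finger_overhang is the distance from the TCP to the fingertips, in m); z points along the fingers, y is the line along which they close (so a half turn about z gives the same grasp; the last joint's range is limited). The gripper opens to 87 mm and grips with 3 to 60 N. Pads are 19 mm wide; open, the fingers measure 117 mm over their backs; the gripper's body (75 mm by 190 mm) begins 51 mm behind the grasp point.
Start: joints at [1.11, 0.332, -0.065, 1.46, 0.022, 1.35, -0.088], TCP at [0.265, -0.566, 0.231] pointing down, gripper open.
Joint ranges: [-2.6, 2.6], [-0.5, 2.12], [-1.47, 1.34], [0.16, 2.42], [-1.27, 4.41], [0.06, 2.06], [-2.6, 2.6]. Speed limits (rad/s): [2.22, 2.22, 2.79, 2.79, 3.14, 3.14, 3.14].

### API

Orientations are given as a unit quaternion [x, y, z, w].
In Python, from bench import r, vision gives the robot as it stands.
- The arm moves only by the tool drive_tool, never from a script. Its argument "series" is a list of rows, each a list of 2 entries, a list of its own where there are three numbers: the shift along the world's x, y, z in cm, then the turn about the world's z in degrees. A call has exactly 10 rows; each row shifts and turns the commanded pose from where the row before left it; what a row does not reach is not made up. A row lasts 1/8 s, in which the tool goes at most 62.5 mm and 10.7 degrees, less where a joint would pass 70% of its speed; a pose out of reach is approached as far as the arm can. A call with a gripper value outside its range is refused whole. "hand" is the closure, from 0 (fully open) to 1 (shut), set as the call begins (left out, the last holds). The fingers move at their own pace and stop on an object; "newtons" is the grip in N (left out, the last holds). Time passes only in rows, so rows that do not move let the fingers close, or fill a call up. It gives the time, the measured TCP pose, the force, the opening and the grip force at its end, in the units of the state.
- r.read_state(): the state, without advancing time (a new reading comes with each control period).
- vision.camera(name): name is "side" or "top"; returns a dict with "color" (400x640x3 uint8, red, green, blue), "intrinsics" (3x3 intrinsics, pixels), "k1" (the pictures are not rectified: a ray, as slopes to the right and down, at radius r is drawn at 1 + k1 r^2 times it, then the intrinsics apply), "R" (3x3) and "t" (3): a world point X has camera coordinates R X + t. Camera axes: x right, y down, z forward; pixel columns grow to the right and rows downward; lengths in m; the calibration is good to about 2 mm. A picture is of the moment at which its call begins. There is no depth.
- r.close_job(): hands the job in; it is judged then, once.
The state is a dict: "time": time; "joint_positions": joint angles; "joint_vel": joint speeds; "joint_torque": joint torques, N m; "ee_pos": TCP position; "eef_rot": TCP orientation; "ft_force": force on the tool from outside, world axes, zero at the start; "torque": the same for the moment, N m; "width": finger opening in m; "grip_force": force on a finger pad.
Only numpy, scipy, OpenCV 4.12 (cv2) and the standard library are available. Lean on these libraries where they do the work, as an engineer would, in place of code of your own. Each camera call takes 0.05 s, during which the arm holds its last target. There are 200 camera calls.

## Working session

There is one attempt and no reset: what is moved stays moved. The work goes in short steps, Python scripts to look and compute and a tool call to move; the robot and the scene stay as the last step left them, time stands still between calls to the robot, and variables do not carry over. Pictures are saved under pics/ and viewed, at most 10 in all, crops included, and the job is handed in when it is done.

Besides the shell and the picture viewer there is one more tool, called after ">>>" as name([rows], argument=value, ...), one row to a line, values as JSON. drive_tool: Moves the arm, as the interface text tells. Its arguments: {"type":"object","properties":{"series":{"type":"array"},"hand":{"type":"number"},"newtons":{"type":"number"}},"required":["series"]}

```bash
mkdir -p pics
cat > h.py <<'E'
import numpy as np, cv2
from bench import r, vision
def ray(c,uv,z):
    K=np.array(c["intrinsics"],float);R=np.array(c["R"]);t=np.array(c["t"])
    uv=np.atleast_2d(np.array(uv,float))
    d=(uv-K[:2,2])/[K[0,0],K[1,1]]
    u=d.copy()
    for _ in range(30): u=d/(1+c["k1"]*(u**2).sum(1,keepdims=True))
    D=np.c_[u,np.ones(len(u))]@R; o=-R.T@t
    return o+D*((z-o[2])/D[:,2])[:,None]
def save(c,n): cv2.imwrite(n,cv2.cvtColor(c["color"],cv2.COLOR_RGB2BGR))
E
python3 - <<'E'
from h import *
for n in("top","side"):
    c=vision.camera(n); save(c,f"pics/{n}0.png"); print(n,-np.array(c["R"]).T@c["t"],c["k1"])
s=r.read_state();print(s["time"],s["ee_pos"],s["eef_rot"],s["width"],r.finger_overhang)
E
```

```text
top [ 0.44923551 -0.02960469  0.90406083] -0.017613837258927633
side [0.4478403  0.6185481  0.66143057] -0.09028949449960215
0.1 [ 0.26477719 -0.56577718  0.22983665] [ 9.76144333e-01  2.17121728e-01 -1.87017341e-04 -6.01444022e-04] 0.08662528673787041 0.008
```

View pics/top0.png

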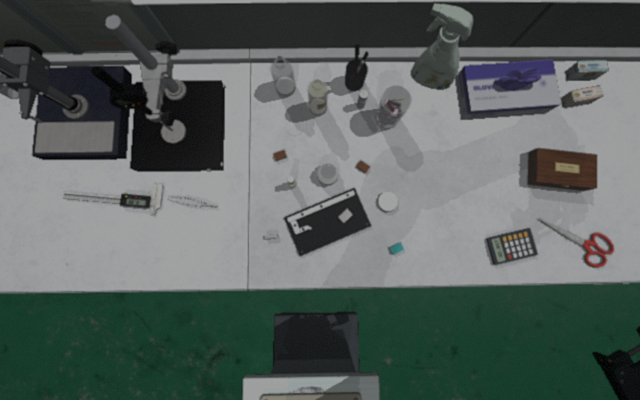

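View pics/side0.png

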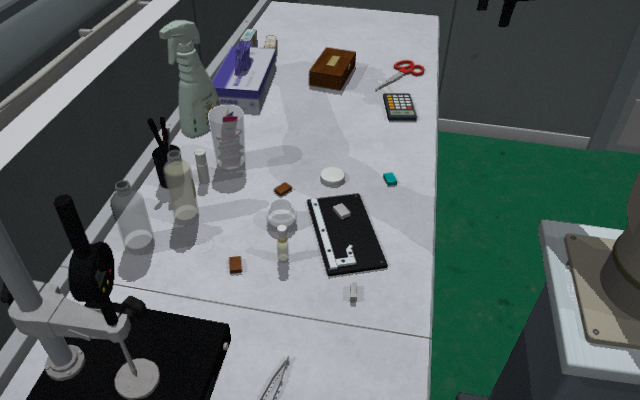

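Top view: the jig's black plate is at about (327,221), with the white rail on its upper edge and the pocket at the left end (~(297,228)). Block candidates:
- Grey steel (346,215), on the plate: this is the one meant.
- Grey spare (270,237), off the +y end.
- Brown (280,155) and (362,167), and turquoise (396,248): decoys.

I'll confirm in a crop and measure.

Run:
```python
from h import *
c=vision.camera("top"); im=c["color"]
cr=im[175:265,255:415]; save({"color":cv2.resize(cr,None,fx=5,fy=5,interpolation=cv2.INTER_CUBIC)},"pics/crop.png")
g=im.max(2)
roi=np.zeros_like(g); roi[180:262,278:378]=1
m=((g<70)&(roi>0)).astype(np.uint8)
n,l,st,ce=cv2.connectedComponentsWithStats(m)
i=1+st[1:,4].argmax(); cs,_=cv2.findContours((l==i).astype(np.uint8),0,2)
k=max(cs,key=cv2.contourArea); box=cv2.boxPoints(cv2.minAreaRect(k))
print("plate px",box.round(1).tolist()); P=ray(c,box,.008);print(P.round(4),P.mean(0), [np.linalg.norm(P[j]-P[j-1]) for j in range(4)])
hull=cv2.convexHull(k); inside=np.zeros_like(g); cv2.fillPoly(inside,[hull],1)
b=((g>100)&(inside>0)).astype(np.uint8)
n,l,st,ce=cv2.connectedComponentsWithStats(b)
for j in range(1,n):
  if st[j,4]>20:
    q=cv2.minAreaRect(max(cv2.findContours((l==j).astype(np.uint8),0,2)[0],key=cv2.contourArea)); 
    print(st[j],ce[j],ray(c,ce[j],.017)[0].round(4),ray(c,cv2.boxPoints(q),.017)[:,:2].round(4).tolist())
```

```text
plate px [[283.1000061035156, 217.5], [354.70001220703125, 187.5], [370.70001220703125, 225.8000030517578], [299.20001220703125, 255.8000030517578]]
[[ 0.5232  0.0629  0.008 ]
 [ 0.5953 -0.1142  0.008 ]
 [ 0.4998 -0.1511  0.008 ]
 [ 0.43    0.0241  0.008 ]] [ 0.51206337 -0.04457138  0.008     ] [np.float64(0.10096962363703613), np.float64(0.19128603694632723), np.float64(0.10231654698079676), np.float64(0.18867510485112884)]
[287 190  68  44 455] [315.64395604 210.19340659] [ 0.5391 -0.017   0.017 ] [[0.5215, 0.054], [0.5985, -0.104], [0.5567, -0.1235], [0.4807, 0.0338]]
[339 209  13  13 101] [345.13861386 215.25742574] [ 0.5257 -0.0884  0.017 ] [[0.5217, -0.071], [0.5422, -0.0921], [0.5286, -0.1052], [0.5082, -0.0841]]
[303 226   8   4  25] [306.48 227.36] [0.4977 0.0056 0.017 ] [[0.5011, 0.014], [0.5009, -0.0029], [0.4937, -0.0029], [0.4939, 0.014]]
```

View pics/crop.png

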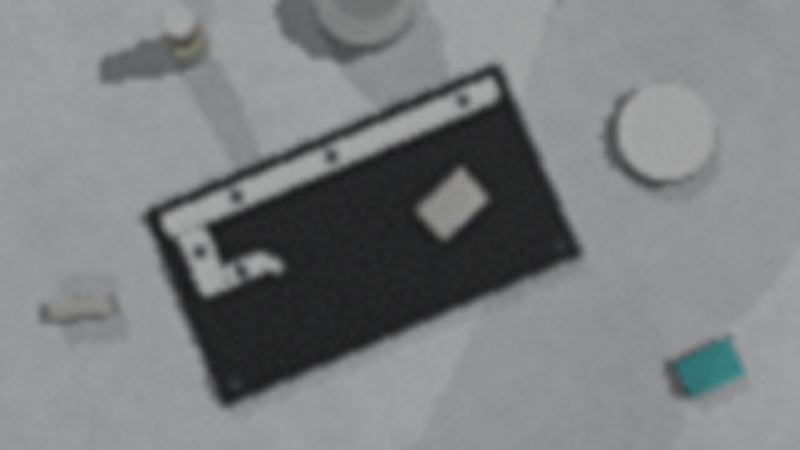

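The crop confirms the grey block on the plate, at top-image pixel (345,215), with the rail above it and the pocket to the left. The jig is at about (0.512, -0.045) and turned +21.9°. The block is at jig (-4, -46) mm, turned about +0.38 rad from the rail. Tool y is already nearly along the rail, so a -3.2° turn lines it up. I'll close the fingers and move to the near side of the block.

>>> drive_tool([
  [[2.5, 5.2, -1], -3.2],
  [[2.5, 5.2, -1], 0],
  [[2.5, 5.2, -1], 0],
  [[2.5, 5.2, -1], 0],
  [[2.5, 5.2, -1], 0],
  [[2.5, 5.2, -1], 0],
  [[2.5, 5.2, -1], 0],
  [[2.5, 5.2, -1], 0],
  [[2.8, 5.1, -2], 0],
  [[0, 0, -2], 0],
], hand=1, newtons=20)

```text
time: 1.4
ee_pos: [0.4947, -0.094, 0.1102]
eef_rot: [0.981, 0.193, 0.001, -0.001]
ft_force: [0.3, -0.8, 0.0]
width: 0.0015
grip_force: 0.0
```

>>> drive_tool([
  [[-0.5, 0, -2], 0],
  [[0, 0, -2], 0],
  [[0, 0, -2], 0],
  [[0, 0, -1.5], 0],
  [[0, 0, -1], 0],
  [[0, 0, -0.4], 0],
  [[0, 0, -0.2], 0],
  [[0, 0, 0], 0],
  [[0, 0, 0], 0],
  [[0, 0, 0], 0],
])

```text
time: 2.65
ee_pos: [0.4882, -0.0991, 0.0199]
eef_rot: [0.982, 0.19, 0.0, 0.0]
ft_force: [0.1, 0.4, 0.5]
width: 0.0005
grip_force: 0.0
```

```bash
cat > look.py <<'E'
import sys
from h import *
c=vision.camera("top"); t=c["color"][175:275,250:410]
save({"color":cv2.resize(t,None,fx=5,fy=5,interpolation=cv2.INTER_CUBIC)},f"pics/{sys.argv[1]}t.png")
c=vision.camera("side"); t=c["color"][180:300,290:410]
save({"color":cv2.resize(t,None,fx=5,fy=5,interpolation=cv2.INTER_CUBIC)},f"pics/{sys.argv[1]}s.png")
s=r.read_state();print(s["time"],np.round(s["ee_pos"],4),s["eef_rot"])
psi=.383;d=np.array(s["ee_pos"][:2])-[.512,-.0446];print("jig",d@[np.cos(psi),np.sin(psi)],d@[-np.sin(psi),np.cos(psi)])
E
python3 look.py a
```

```text
2.75 [ 0.4881 -0.0991  0.0197] [9.81820736e-01 1.89810481e-01 1.07184177e-04 1.07119115e-04]
jig -0.04257579485996001 -0.04161842851373873
```

View pics/as.png

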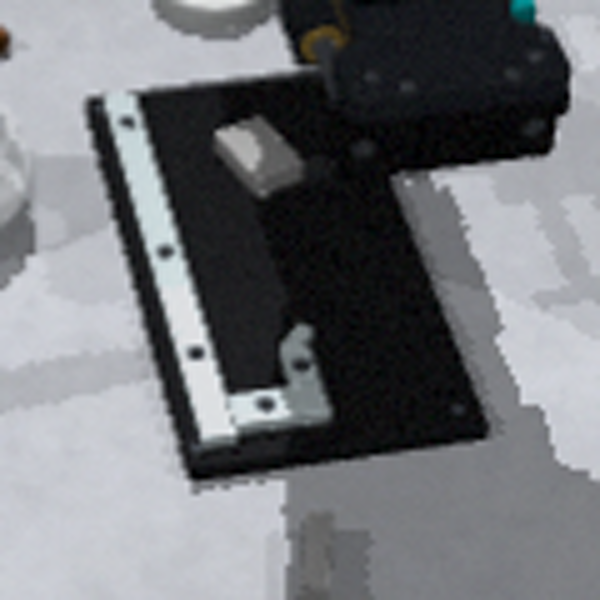

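The side view shows the block (crop (260,155)) just rail-ward of the closed fingers at (330,175), and the pocket is clear. I'll push towards the rail.

>>> drive_tool([
  [[0.37, 0.15, -0.15], 0],
  [[0.37, 0.15, 0], 0],
  [[0.37, 0.15, 0], 0],
  [[0.37, 0.15, 0], 0],
  [[0.37, 0.15, 0], 0],
  [[0.37, 0.15, 0], 0],
  [[0.37, 0.15, 0], 0],
  [[0.37, 0.15, 0], 0],
  [[0.37, 0.15, 0], 0],
  [[0.37, 0.15, 0], 0],
])

```text
time: 4.0
ee_pos: [0.5252, -0.084, 0.0181]
eef_rot: [0.982, 0.19, 0.0, 0.0]
ft_force: [-0.7, -1.0, 0.2]
width: 0.0005
grip_force: 0.1
```

```bash
python3 look.py b
```

```text
4.1 [ 0.5255 -0.0837  0.0181] [ 9.81785816e-01  1.89990953e-01  2.21463128e-04 -3.28781437e-05]
jig -0.002139084375966937 -0.041325757048981955
```

View pics/bs.png

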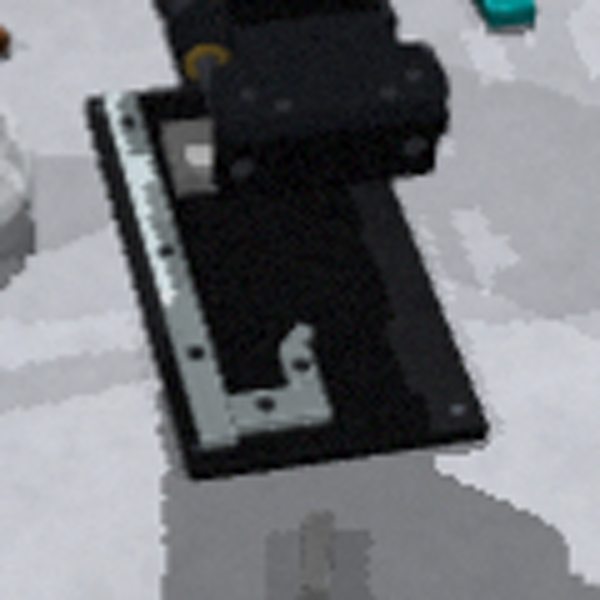

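The block is now nearly parallel to the rail, with its left edge at crop x≈165–175 close to the rail edge. I'll go on in 1 mm rows.

>>> drive_tool([
  [[0.09, 0.04, 0], 0],
  [[0.09, 0.04, 0], 0],
  [[0.09, 0.04, 0], 0],
  [[0.09, 0.04, 0], 0],
  [[0.09, 0.04, 0], 0],
  [[0.05, 0.02, 0], 0],
  [[0, 0, 0], 0],
  [[0, 0, 0], 0],
  [[0, 0, 0], 0],
  [[0, 0, 0], 0],
])

```text
time: 5.35
ee_pos: [0.53, -0.0818, 0.0181]
eef_rot: [0.982, 0.19, 0.0, 0.0]
ft_force: [0.1, 0.2, -0.3]
width: 0.0003
grip_force: 0.0
```

>>> drive_tool([
  [[0.09, 0.04, 0], 0],
  [[0, 0, 0], 0],
  [[0.05, 0.02, 0], 0],
  [[0, 0, 0], 0],
  [[0.05, 0.02, 0], 0],
  [[0, 0, 0], 0],
  [[0.05, 0.02, 0], 0],
  [[0, 0, 0], 0],
  [[0, 0, 0], 0],
  [[0, 0, 0], 0],
])

```text
time: 6.6
ee_pos: [0.5313, -0.0815, 0.0179]
eef_rot: [0.982, 0.19, -0.001, 0.0]
ft_force: [-6.8, -3.0, 5.5]
width: 0.0006
grip_force: 3.8
```

Contact through to the rail at about 7 N, with TCP jig x at about 4.1 mm, as expected for a flush block. I'll look before changing sides.

```bash
python3 look.py c
```

```text
6.7 [ 0.5312 -0.0815  0.0179] [ 9.81869758e-01  1.89552611e-01 -1.24790056e-03  1.67128269e-04]
jig 0.004056289200746167 -0.04138824157226014
```

View pics/cs.png

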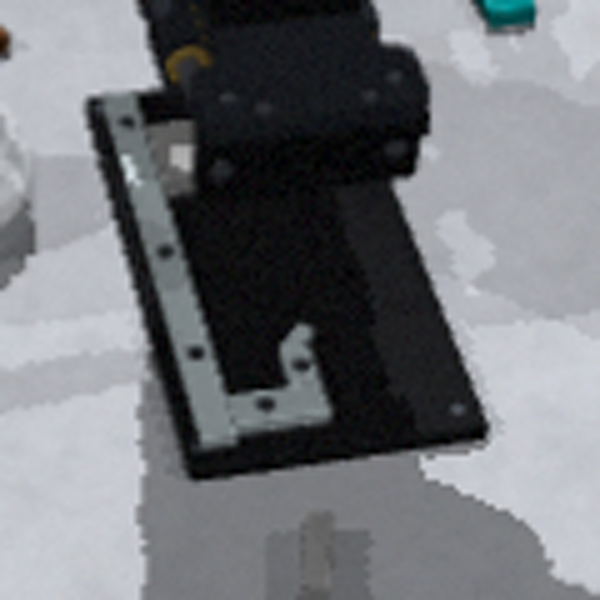

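The block is flush with the rail in this crop, with its end at (180,190). I'll back off, lift clear and go round to its -y end.

>>> drive_tool([
  [[-0.2, -0.08, 0], 0],
  [[-0.37, -0.15, 0], 0],
  [[0, 0, 1], 0],
  [[0, 0, 2], 0],
  [[0.88, -2.18, 1], 0],
  [[0.88, -2.18, 0], 0],
  [[0.95, 0.4, 0], 0],
  [[1.0, 0.38, 0], 0],
  [[0, 0, 0], 0],
  [[0, 0, 0], 0],
])

```text
time: 7.95
ee_pos: [0.5636, -0.1183, 0.0578]
eef_rot: [0.982, 0.19, -0.0, -0.0]
ft_force: [-0.8, -0.1, -0.8]
width: 0.0003
grip_force: 0.0
```

```bash
python3 look.py d
python3 - <<'E'
from h import *
a=cv2.imread("pics/dt.png");b=cv2.imread("pics/ds.png");b=cv2.resize(b,(500,500))
cv2.imwrite("pics/dd.png",np.hstack([cv2.resize(a[:,100:700],(300,250)) if 0 else a[:,250:550],b]))
E
```

```text
8.05 [ 0.5635 -0.1188  0.058 ] [ 9.81790313e-01  1.89967780e-01 -1.48136632e-04  4.95890822e-05]
jig 0.02005654942065971 -0.08808656532539737
```

View pics/dd.png

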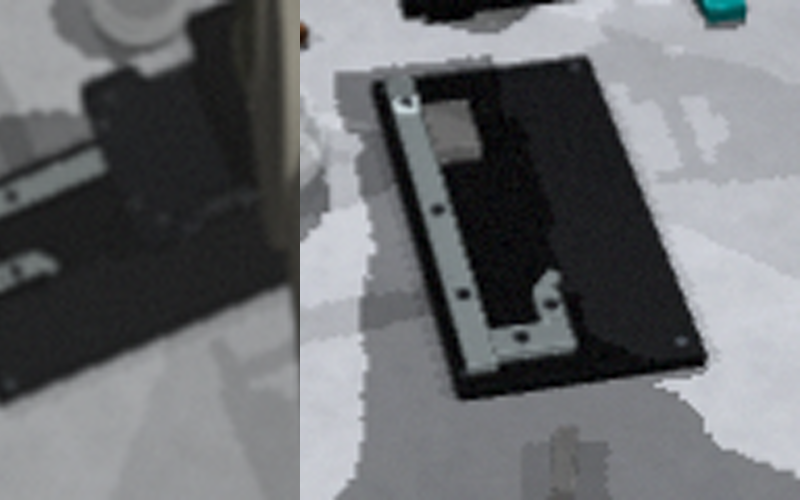

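The right half of the picture shows the block at (452,130), flush with the rail and with its far (-y) end edge at about row 102. I'll compute where that end is.

Run:
```python
from h import *
c=vision.camera("side")
psi=.383
def jig(p): 
    d=p[:,:2]-[.512,-.0446]; return np.c_[d@[np.cos(psi),np.sin(psi)],d@[-np.sin(psi),np.cos(psi)]].round(4)
q=lambda x,y:((x-300)/4.167+290,y/4.167+180)
print("-y end top",jig(ray(c,[q(425,103),q(472,100)],.017)).tolist())
print("+y end bottom",jig(ray(c,[q(480,158)],.008)).tolist())
print("cheek corner,stop",jig(ray(c,[q(545,300),q(490,328)],.014)).tolist())
```

```text
-y end top [[0.0332, -0.0642], [0.0121, -0.0624]]
+y end bottom [[0.0144, -0.0341]]
cheek corner,stop [[0.0082, 0.0594], [0.0337, 0.0704]]
```

The block spans y from -63 to -33 mm at the rail, so 103 mm to travel. I'll lower behind its end and close up.

>>> drive_tool([
  [[-0.14, -0.06, -1.5], 0],
  [[0, 0, -1.5], 0],
  [[0, 0, -0.7], 0],
  [[0, 0, -0.3], 0],
  [[0, 0, 0], 0],
  [[-0.11, 0.28, 0], 0],
  [[-0.11, 0.28, 0], 0],
  [[-0.06, 0.14, 0], 0],
  [[0, 0, 0], 0],
  [[0, 0, 0], 0],
])

```text
time: 9.35
ee_pos: [0.5596, -0.1126, 0.0181]
eef_rot: [0.982, 0.19, 0.0, 0.0]
ft_force: [-0.0, 0.4, -0.1]
width: 0.0006
grip_force: 0.0
```

>>> drive_tool([
  [[-0.06, 0.18, 0], 0],
  [[-0.13, 0.37, 0], 0],
  [[-0.13, 0.37, 0], 0],
  [[-0.13, 0.37, 0], 0],
  [[-0.13, 0.37, 0], 0],
  [[-0.13, 0.37, 0], 0],
  [[-0.13, 0.37, 0], 0],
  [[-0.13, 0.37, 0], 0],
  [[-0.13, 0.37, 0], 0],
  [[-0.06, 0.18, 0], 0],
])

```text
time: 10.6
ee_pos: [0.5479, -0.079, 0.0181]
eef_rot: [0.982, 0.19, 0.0, 0.0]
ft_force: [-0.6, -0.3, -0.6]
width: 0.0005
grip_force: 0.2
```

```bash
python3 look.py e
```

```text
10.7 [ 0.548  -0.079   0.0181] [ 9.81783372e-01  1.90003705e-01  3.66630190e-05 -2.59512912e-05]
jig 0.020483991035736518 -0.045387069979617334
```

View pics/es.png

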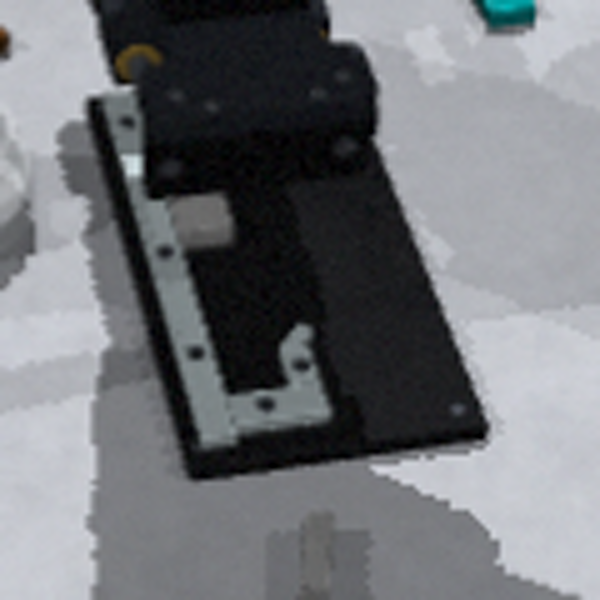

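The block at crop (205,220) is still flush with the rail, centre at about y = -15 mm. I'll continue.

>>> drive_tool([
  [[-0.07, 0.19, 0], 0],
  [[-0.14, 0.38, 0], 0],
  [[-0.14, 0.38, 0], 0],
  [[-0.14, 0.38, 0], 0],
  [[-0.14, 0.38, 0], 0],
  [[-0.14, 0.38, 0], 0],
  [[-0.14, 0.38, 0], 0],
  [[-0.14, 0.38, 0], 0],
  [[-0.14, 0.38, 0], 0],
  [[-0.07, 0.19, 0], 0],
])

```text
time: 11.95
ee_pos: [0.5353, -0.0449, 0.0181]
eef_rot: [0.982, 0.19, 0.0, 0.0]
ft_force: [0.3, -0.7, -0.4]
width: 0.0005
grip_force: 0.2
```

```bash
python3 look.py f
```

```text
12.05 [ 0.5354 -0.0448  0.0181] [ 9.81785277e-01  1.89993849e-01  8.16219352e-05 -1.58741154e-05]
jig 0.02160758236434493 -0.00894872820076275
```

View pics/fs.png

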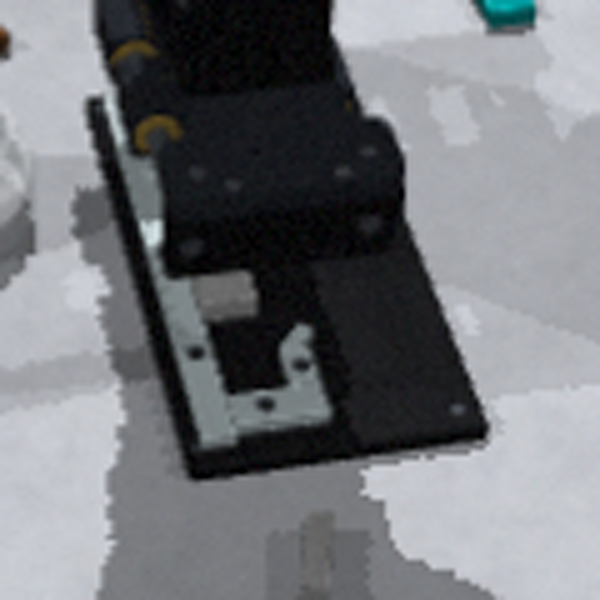

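The block at crop (230,297) is flush and lined up with the pocket. I'll go on, slowing near the end.

>>> drive_tool([
  [[-0.07, 0.19, 0], 0],
  [[-0.14, 0.38, 0], 0],
  [[-0.14, 0.38, 0], 0],
  [[-0.14, 0.38, 0], 0],
  [[-0.14, 0.38, 0], 0],
  [[-0.14, 0.38, 0], 0],
  [[-0.14, 0.38, 0], 0],
  [[-0.07, 0.19, 0], 0],
  [[-0.03, 0.09, 0], 0],
  [[-0.03, 0.09, 0], 0],
])

```text
time: 13.3
ee_pos: [0.525, -0.0169, 0.0181]
eef_rot: [0.982, 0.19, 0.0, 0.0]
ft_force: [0.1, 0.1, -0.1]
width: 0.0006
grip_force: 0.3
```

>>> drive_tool([
  [[-0.03, 0.09, 0], 0],
  [[-0.03, 0.09, 0], 0],
  [[-0.03, 0.09, 0], 0],
  [[-0.02, 0.05, 0], 0],
  [[0, 0, 0], 0],
  [[-0.02, 0.05, 0], 0],
  [[0, 0, 0], 0],
  [[-0.02, 0.05, 0], 0],
  [[0, 0, 0], 0],
  [[0, 0, 0], 0],
])

```text
time: 14.55
ee_pos: [0.5235, -0.0125, 0.0181]
eef_rot: [0.982, 0.19, 0.0, 0.0]
ft_force: [-0.3, 0.4, -0.1]
width: 0.0005
grip_force: 0.0
```

>>> drive_tool([
  [[-0.02, 0.05, 0], 0],
  [[0, 0, 0], 0],
  [[-0.02, 0.05, 0], 0],
  [[0, 0, 0], 0],
  [[-0.02, 0.05, 0], 0],
  [[0, 0, 0], 0],
  [[-0.02, 0.05, 0], 0],
  [[0, 0, 0], 0],
  [[0, 0, 0], 0],
  [[0, 0, 0], 0],
])

```text
time: 15.8
ee_pos: [0.5227, -0.0105, 0.0181]
eef_rot: [0.982, 0.19, 0.0, -0.0]
ft_force: [0.1, -0.3, -0.0]
width: 0.0006
grip_force: 0.0
```

>>> drive_tool([
  [[-0.02, 0.05, 0], 0],
  [[0, 0, 0], 0],
  [[-0.02, 0.05, 0], 0],
  [[0, 0, 0], 0],
  [[-0.02, 0.05, 0], 0],
  [[0, 0, 0], 0],
  [[-0.02, 0.05, 0], 0],
  [[0, 0, 0], 0],
  [[0, 0, 0], 0],
  [[0, 0, 0], 0],
])

```text
time: 17.05
ee_pos: [0.5219, -0.0085, 0.0181]
eef_rot: [0.982, 0.19, 0.0, 0.0]
ft_force: [0.7, -0.4, 0.4]
width: 0.0002
grip_force: 0.0
```

```bash
python3 look.py g
```

```text
17.15 [ 0.5219 -0.0085  0.0181] [9.81818450e-01 1.89822364e-01 2.37868636e-05 3.14772260e-05]
jig 0.022656802706576596 0.02975670452073454
```

Still no end force. I'll work out from the saved pictures where the block sits relative to the pusher.

Run:
```python
from h import *
c=vision.camera("side"); psi=.383
def jig(p): 
    d=p[:,:2]-[.512,-.0446]; return np.c_[d@[np.cos(psi),np.sin(psi)],d@[-np.sin(psi),np.cos(psi)]].round(4).tolist()
q=lambda x,y:(290+x/5,180+y/5)
print("e +y bottom",jig(ray(c,[q(236,245)],.008)),"f",jig(ray(c,[q(257,316)],.008)))
im=cv2.resize(c["color"][235:275,310:370],None,fx=12,fy=12,interpolation=cv2.INTER_CUBIC); save({"color":im},"pics/g2.png")
```

```text
e +y bottom [[0.0136, -0.0044]] f [[0.0143, 0.0314]]
```

View pics/g2.png

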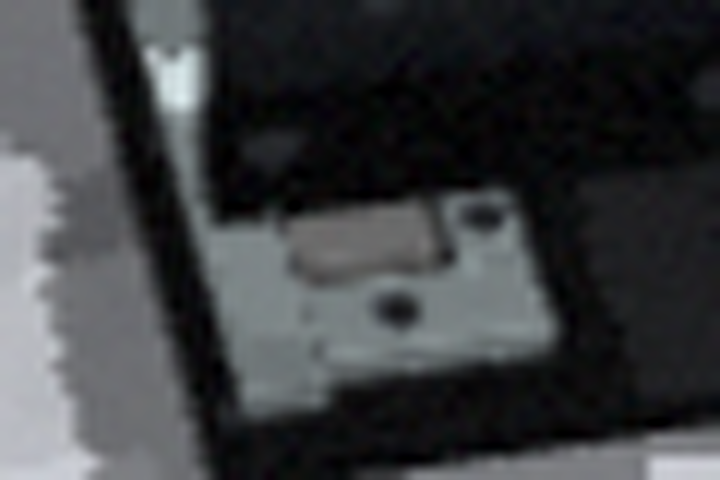

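The block (g2 crop (365,240)) is in the pocket on the rail side, with a dark gap only at the cheek. The finger is about 10.6 mm deep rather than 15, so home is within a millimetre or so. I'll push gently until I feel the stop.

>>> drive_tool([
  [[-0.02, 0.05, 0], 0],
  [[0, 0, 0], 0],
  [[-0.02, 0.05, 0], 0],
  [[0, 0, 0], 0],
  [[-0.02, 0.05, 0], 0],
  [[0, 0, 0], 0],
  [[0, 0, 0], 0],
  [[0, 0, 0], 0],
  [[0, 0, 0], 0],
  [[0, 0, 0], 0],
])

```text
time: 18.45
ee_pos: [0.5215, -0.0077, 0.0182]
eef_rot: [0.982, 0.19, 0.0, 0.0]
ft_force: [2.2, -5.0, -0.2]
width: 0.0001
grip_force: 2.7
```

Firm axial contact with the end stop at 5.5 N. I'll nudge slightly towards the rail under this light pressure, then back off straight and lift.

>>> drive_tool([
  [[0.04, 0.02, 0], 0],
  [[0.04, 0.02, 0], 0],
  [[0, 0, 0], 0],
  [[0, 0, 0], 0],
  [[0.06, -0.14, 0], 0],
  [[0.11, -0.28, 0], 0],
  [[0.2, -0.5, 0], 0],
  [[0, 0, 0], 0],
  [[0, 0, 1], 0],
  [[0, 0, 2], 0],
])

```text
time: 19.7
ee_pos: [0.5253, -0.0156, 0.0484]
eef_rot: [0.982, 0.19, -0.001, -0.0]
ft_force: [0.7, -0.4, 0.2]
width: 0.0005
grip_force: 0.0
```

>>> drive_tool([
  [[0, 0, 3], 0],
  [[0, 0, 4], 0],
  [[0, -2, 4], 0],
  [[0, -5, 2], 0],
  [[-1, -5, 0], 0],
  [[-1, -5, 0], 0],
  [[-1, -5, 0], 0],
  [[0, -5, 0], 0],
  [[0, 0, 0], 0],
  [[0, 0, 0], 0],
])

```text
time: 20.95
ee_pos: [0.4961, -0.285, 0.1785]
eef_rot: [0.982, 0.19, 0.0, -0.0]
ft_force: [0.3, 1.1, -0.3]
width: 0.0004
grip_force: 0.0
```

Run:
```python
from h import *
psi=.383; s=r.read_state(); print(s["time"],np.round(s["ee_pos"],3))
for n,(a,b,e,d) in {"side":(225,280,300,375),"top":(215,245,285,325)}.items():
    c=vision.camera(n); p=c["color"].astype(int); save(c,f"pics/h{n}.png")
    # steel of the block is warmer (red - blue) than the aluminium walls
    w=p[...,0]-p[...,2]; m=np.zeros(w.shape,np.uint8); m[a:b,e:d]=((w>3)&(p.max(2)>75))[a:b,e:d]
    k,l,st,ce=cv2.connectedComponentsWithStats(m)
    for j in range(1,k):
        if st[j,4]<12: continue
        ct=max(cv2.findContours((l==j).astype(np.uint8),0,2)[0],key=cv2.contourArea)
        X=np.vstack([ray(c,ce[j],.017),ray(c,cv2.boxPoints(cv2.minAreaRect(ct)),.017)])[:,:2]-[.512,-.0446]
        print(n,st[j,4],ce[j].round(1),np.c_[X@[np.cos(psi),np.sin(psi)],X@[-np.sin(psi),np.cos(psi)]].round(4).tolist())
```

```text
20.95 [ 0.496 -0.285  0.178]
```

Run:
```python
import cv2,numpy as np
p=cv2.imread("pics/hside.png").astype(int)[238:264,322:358]
print((p[...,2]-p[...,0])); print(p.max(2))
```

```text
[[ -6  -8  -9  -7  -5  -9  -9  -4  -4  -4  -3  -4  -2  -5  -1  -2  -4  -3
   -5  -3  -2  -5  -3  -5  -2  -5  -1  -5  -1  -5  -4  -4  -1  -6   1  -3]
 [ -4  -9  -8  -7  -4  -8  -9  -4  -2  -5  -2  -1  -3  -4  -2  -1  -5  -2
   -6  -1  -2  -6  -4  -6  -5  -1  -4  -3  -4  -5  -4  -6  -2  -5  -3  -3]
 [ -7  -7  -7  -7  -6  -7 -10  -7  -4  -5  -3  -2  -6  -1  -2  -5  -5  -4
   -6  -1  -3  -1  -1  -2  -4  -6  -5  -4  -3  -3  -3  -2  -7  -4  -6  -7]
 [ -6  -4  -9  -9  -7  -5 -11  -9  -6   0  -5  -2  -2  -3  -2  -6  -1  -4
   -3  -4  -1  -6  -2   0  -4  -3  -4  -6  -4  -5  -6  -5   2  -3  -1  -4]
 [ -5  -8  -8  -8  -8  -6  -8 -12  -9  -2  -6  -3  -2  -4   0  -3  -3  -2
   -1  -2  -1  -7  -4  -5  -2  -4  -6  -2  -6  -5  -6  -3  -2  -5  -3  -3]
 [  0 -11  -7  -7  -6  -6  -6  -9  -5  -3  -1  -7  -2  -1  -5  -2  -3  -2
   -2  -3  -2  -1  -4  -5  -6   0  -6  -2  -5  -2  -4  -6  -6  -7   0  -2]
 [ -3  -8  -6  -9  -7  -6  -6  -7  -7  -7  -2  -3   0  -1  -2   0   1   0
   -1   0   1   0  -3  -6  -3  -3  -6  -4  -6  -6  -1  -4  -3   1  -4   2]
 [  0  -8  -5  -8  -9  -6  -4  -9 -10  -4   1   0   1   1
[... 5949 characters left out ...]
 212 210 155 184 198 198 201
  205 174 129 132 175 206 209 212 209 211 210 211 211 210 202 103  17   8]
 [168  90  23  25  29  45 177 209 211 210 212 211 212 165 195 211 212 213
  189 126  65  52  94 192 210 209 210 208 210 209 211 211 210 126  38  11]
 [177 106  32  31  31  34 122 194 210 212 212 210 211 159 195 211 209 210
  208 143  82  56 101 193 212 212 211 212 212 212 211 212 211 172  83  14]
 [178 108  31  27  30  30  82 190 210 212 211 210 211 206 204 209 210 212
  213 203 179 138 189 208 211 211 211 210 212 211 199 178 157 132  65  31]
 [179 170  95  27  32  32  54 185 211 211 211 211 211 211 159 196 213 212
  211 210 207 206 208 199 179 155 141 128 121 120 118 112 105  90  47  27]]
```

Run:
```python
from h import *
psi=.383; c=vision.camera("side"); p=c["color"].astype(int); v=p.max(2)
m=np.zeros(v.shape,np.uint8); m[243:260,330:347]=((v>138)&(v<184)&(p[...,0]-p[...,2]>-6))[243:260,330:347]
m=cv2.morphologyEx(m,cv2.MORPH_OPEN,np.ones((3,3),np.uint8))
y,x=np.nonzero(m); corners=[(331,244),(342.5,243),(345.5,256),(334.5,257.3)]
J=lambda X:np.c_[(X[:,:2]-[.512,-.0446])@[np.cos(psi),np.sin(psi)],(X[:,:2]-[.512,-.0446])@[-np.sin(psi),np.cos(psi)]].round(4)
print(len(x),x.mean(),y.mean(),J(ray(c,[(x.mean(),y.mean())],.017)),J(ray(c,corners,.017)).tolist())
E=[(yy,np.flatnonzero(m[yy])[[0,-1]]) for yy in range(245,256)]
for s in(0,1):
    X=J(ray(c,[(e[s]+(-.5,.5)[s],yy) for yy,e in E],.017)); print("edge",np.polyfit(X[:,1],X[:,0],1),X[:,0].mean())
```

```text
145 338.29655172413794 250.10344827586206 [[0.0256 0.0546]] [[0.0347, 0.0384], [0.0147, 0.0396], [0.0167, 0.07], [0.0355, 0.0695]]
edge [0.03455648 0.03369488] 0.03550909090909091
edge [-0.00351154  0.01594268] 0.015745454545454545
```

The block measures (25.6, 54.6) mm in the jig frame against home at (24, 55), aligned within about 0.02 rad. That matches home within the calibration, and the arm is clear. Handing in.

```bash
python3 -c "
from bench import r
print(r.close_job())"
```

```text
the job is handed in; nothing more can be done
None
```

The job is handed in, and no verdict came back: the block was pushed flat against the rail, slid along it into the corner pocket until it met the end stop (about 5.5 N), and released, and my last camera measurement put it within 2 mm of home and about 0.02 rad of the rail.

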